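# Snap the blue hose clip shut with the pliers

## Robot

A 7-joint arm with a two-finger parallel gripper is mounted at the origin on a cart in front of the work surface, level with it; the furniture and walls round the work are solid. World frame = base frame: x ahead of the robot, y to its left, z up, the work surface at z = 0. Lengths are in m, angles in degrees, forces in N, time in s.
With the tool pointing down it reaches from about 0.425 to 0.875 m from the base axis. Payload 4.7 kg.
Tool frame: the origin (TCP) lies between the finger pads; the fingertips stand env.finger_overhang ahead of it and the grasp point (between the pads) lies 5 mm behind it (env.finger_overhang is the distance from the TCP to the fingertips, in m); z points along the fingers, y is the line along which they close (so a half turn about z gives the same grasp; the last joint's range is limited). The gripper opens to 87 mm and grips with 3 to 60 N. Pads are 19 mm wide; open, the fingers measure 117 mm over their backs; the gripper's body (75 mm by 190 mm) begins 51 mm behind the grasp point.
Start: joints at [-68.692, 18.392, -4.016, 83.108, 1.295, 78.541, -3.26], TCP at [0.228, 0.609, 0.237] pointing down, gripper open.
Joint ranges: [-163.93, 163.93], [-17.29, 119.83], [-79.2, 71.16], [3.27, 140.29], [-89.18, 269.18], [5.43, 117.66], [-154.24, 154.24]. Speed limits (degrees/s): [147.25, 147.25, 180, 180, 180, 180, 180].

## Interface

Orientations are given as [roll, pitch, yaw] about the fixed x, y, z axes, in that order (R = Rz(yaw) Ry(pitch) Rx(roll)).
In Python, from cell import telemetry, eyes, env, models gives the robot as it stands. The module is installed in compiled form; this text tells all that it offers.
- The arm moves only by the tool drive_tool, never from a script. Its arguments are lists of equal length, an entry for each row: "angular": the turn, a rotation vector about the tool's x, y, z in rad, a list of three; "delta_pos": the shift along the tool's x, y, z in cm, a list of three; "gripper": the finger opening in cm, from 0 to 8.7. A call has 1 to 20 rows; each row shifts and turns the commanded pose from where the row before left it, along the tool's axes as they then stand; what a row does not reach is not made up. A row lasts 1/10 s, in which the tool goes at most 50 mm and 8.59 degrees, less where a joint would pass 70% of its speed; a pose out of reach is approached as far as the arm can. A call with a gripper value outside its range is refused whole. The fingers move at their own pace and stop on an object; "squeeze" is the grip in N (left out, the last holds). Time passes only in rows, so rows that do not move let the fingers close. It gives the time, the measured TCP pose, the force, the opening and the grip force at its end, in the units of the state.
- telemetry.get_obs(): the state, without advancing time (a new reading comes with each control period).
- eyes.read_camera(name): name is "side" or "top" or "wrist"; returns a dict with "pixels" (400x640x3 uint8, red, green, blue), "mtx" (3x3 intrinsics, pixels), "origin" and "orientation" of the camera in the world. Camera axes: x right, y down, z forward; pixel columns grow to the right and rows downward; lengths in m; the calibration is good to about 2 mm. The wrist camera is an equidistant fisheye: a pixel r from the principal point sees the ray r / f radians off the axis. A picture is of the moment at which its call begins. There is no depth.
- env.sign_off(): hands the job in; it is judged then, once.
Trained networks look in a picture, given as the dict that the camera call returned (one of the last four; its "shot" number tells which), for a name from the list of things; names that differ only in an ending like _2 or _b are one class to them, and where a whole thing is asked for, a point or a joint stands for the part that bears it (a point fixed in the world has none). Each returns a list of dicts, best first, with "p" (0 to 1); they miss things now and then, are a little off and sometimes report something else, mostly with a low value. They report only what shows in the picture. A call takes as long as a camera call. They do not tell look-alikes from the thing itself.
- models.search_frame(picture, target): "centre" ([column, row] in pixels, amid what is visible of it).
- models.cut_out(picture, target): "pixels" (400x640 bool, what is visible of it) and "centre" ([column, row] in pixels, amid what is visible of it).
The state is a dict: "time_s": time; "qpos": joint angles; "joint_velocities": joint speeds; "effort": joint torques, N m; "tool_pos": TCP position; "tool_rot": TCP orientation; "force": force on the tool from outside, world axes, zero at the start; "wrist_torque": the same for the moment, N m; "grip_width": finger opening in m; "grasp_force": force on a finger pad.
Only numpy, scipy, OpenCV 4.12 (cv2) and the standard library are available. Lean on these libraries where they do the work, as an engineer would, in place of code of your own. Each camera call takes 0.05 s, during which the arm holds its last target. There are 200 camera calls.

## Task

The blue hose clip on one of the two water pipe fittings is still open. Pick up the yellow-handled hose-clip pliers, set their jaws around the two ears of the blue clip without touching the blue fitting with the gripper or arm, and squeeze the handles until the clip snaps fully shut. Then let go and leave the pliers lying flat on the worktop; the red clip stays open.

Things in the scene. Friction and masses are not known exactly. Their poses are not given: they have to be found in the camera images.
- pliers_grip (a point): Loose yellow-handled pliers, 160 g, 156 mm long, lying flat. Point midway between the handles, 13 mm above the worktop: grasp here across both. x points to the jaws, z up. Handles 26 mm high, bowed, outer width here 64 mm at rest, from 40 mm behind to 28 mm ahead. A spring opens them: 8 N at rest, 11 N shut. Squeezed to 58 mm they are held for carrying; to snap the clip squeeze to 30 mm.
- pliers_jaws (a point): Point midway between the two jaw tips of the pliers, 112 mm ahead of pliers_grip, 13 mm above the worktop, same axes. The tips are upright round posts 12 mm thick, 20 mm high, with a gap of 40 mm at rest (64 mm outside), 35 mm when the handles are held at 58 mm, and 9 mm fully squeezed. Pivot pin 50 mm behind this point.
- blue_fitting: Fixed white water pipe fitting, blue clip and cap, 54 mm high. Origin on the worktop under the upright pipe (25 mm thick); x points away from the ears, to the valve; foot plate 54 mm wide, x -12 to 62 mm. Two blue ears stick out to x = -14..-44 mm, 4 to 22 mm high, free below, 19 mm wide over both, 10 mm shut. Jaws go outside them at x = -30 mm, pliers flat on the worktop, their x along this x.
- blue_clip (a joint): Blue clip: angle of one ear, rad (the other follows). 0 open, 0.10 shut. Pressed past half-way (0.05) it snaps shut by itself and stays; released earlier it springs open. Takes about 6 N on each ear.
- red_clip (a joint): The like clip, red, on the other fitting, which is the same but for its red cap and stands on the other side of the robot's middle line. 0 open; it must stay open.
Mind the look-alikes: they are no part of the job. Leave any green look-alike of the part that bears red_clip alone. Several things look just like the part that bears pliers_grip: the one meant starts farthest to the robot's right.

How it is judged (in metres and radians):
On the way, in this order (a step that is already met when the one before it is completed fails the run):
1. the pliers stand with their jaws around the ears of the blue clip, which is still open (x of pliers_jaws in the frame of blue_fitting between -0.052 and -0.01 m and y of pliers_jaws in the frame of blue_fitting between -0.018 and 0.018 m and z of pliers_jaws in the frame of blue_fitting below 0.032 m and angle between the x axis of pliers_grip and the x axis of blue_fitting, either way round below 0.35 rad and value of joint blue_clip below 0.05 rad), for 0.1 s.
2. the blue clip is snapped shut (value of joint blue_clip above 0.085 rad), for 0.2 s.
At the end, for the whole second after the job is handed in: The blue clip is snapped shut (over 0.085 rad), the red clip is open (under 0.03 rad), and the pliers lie flat on the worktop (within 10 degrees, their grip point under 25 mm high), released and at rest (value of joint blue_clip above 0.085 rad and value of joint red_clip below 0.03 rad and height (world z) of pliers_grip between 0 and 0.025 m and angle between pliers_grip's own z axis and vertical below 0.17 rad); the robot touches nothing.
It fails at once if the gripper or arm pushes on the blue fitting or its clip (over 3 N) (contact force between any of the fingers, the arm and blue_fitting above 3 N).
It fails at once if the red clip is pressed shut (value of joint red_clip above 0.05 rad).
It also fails if it takes over 45 s, if anything falls off the work surface, if the arm or the gripper's body presses on something with over 40 N, if the wrist force passes 120 N, or if a joint passes its speed limit or range.

## Working session

There is one attempt and no reset: what is moved stays moved. The work goes in short steps, Python scripts to look and compute and a tool call to move; the robot and the scene stay as the last step left them, time stands still between calls to the robot, and variables do not carry over. Pictures are saved under pics/ and viewed, at most 10 in all, crops included, and the job is handed in when it is done.

Besides the shell and the picture viewer there is one more tool, called after "Request:" by a JSON object that holds its "op" and its "data", one argument or row to a line. drive_tool: Moves the arm, as the interface text tells. Its arguments: {"type":"object","properties":{"angular":{"type":"array","items":{"type":"array","items":{"type":"number"}}},"delta_pos":{"type":"array","items":{"type":"array","items":{"type":"number"}}},"gripper":{"type":"array","items":{"type":"number"}},"squeeze":{"type":"number"}},"required":["angular","delta_pos","gripper"]}

```bash
mkdir -p pics; cat > h.py <<'E'
import numpy as np, cv2
from scipy.spatial.transform import Rotation as R
from cell import telemetry, eyes, env, models
def rot(o):
    o=np.array(o,float)
    if o.shape==(3,3): return o
    if o.shape==(4,): return R.from_quat(o).as_matrix()
    return R.from_euler('xyz',o,degrees=True).as_matrix()
def pix2w(c,uv,z,fish=False):
    K=np.array(c['mtx']); u=(uv[0]-K[0,2])/K[0,0]; v=(uv[1]-K[1,2])/K[1,1]
    if fish:
        r=np.hypot(u,v); s=np.sin(r)/max(r,1e-9); d=np.array([u*s,v*s,np.cos(r)])
    else: d=np.array([u,v,1.])
    d=rot(c['orientation'])@d; o=np.array(c['origin']); return o+d*(z-o[2])/d[2]
def save(c,n): cv2.imwrite('pics/'+n,cv2.cvtColor(c['pixels'],cv2.COLOR_RGB2BGR))
E
python3 - <<'E'
from h import *
o=telemetry.get_obs(); print(o['tool_pos'],o['tool_rot'],env.finger_overhang)
for n in('top','side'):
    c=eyes.read_camera(n); save(c,n+'0.png'); print(n,c['mtx'],c['origin'],c['orientation'])
    for t in('pliers_grip','pliers_jaws','blue_fitting','red_clip','blue_clip'):
        for d in models.search_frame(c,t): print(t,d['p'],d['centre'],pix2w(c,d['centre'],.013).round(3))
E
```

```text
[0.22752274 0.60832305 0.23545343] [-1.79890966e+02  7.23449623e-03  1.59499904e+02] 0.014
top [[367.54080049   0.         319.15879574]
 [  0.         367.54080049 203.76917835]
 [  0.           0.           1.        ]] [0.38380285 0.00432532 0.90697744] [-170.01397506    0.50979906  -90.4973699 ]
pliers_grip 0.85 [333.6, 219.9] [ 0.501 -0.024  0.013]
pliers_grip 0.57 [275.0, 252.8] [0.422 0.119 0.013]
pliers_jaws 0.95 [333.9, 216.0] [ 0.51  -0.025  0.013]
pliers_jaws 0.66 [276.8, 254.3] [0.418 0.114 0.013]
blue_fitting 0.97 [420.4, 186.9] [ 0.581 -0.241  0.013]
red_clip 0.54 [215.4, 200.5] [0.552 0.268 0.013]
red_clip 0.38 [185.6, 255.1] [0.419 0.335 0.013]
side [[374.92238897   0.         314.676081  ]
 [  0.         374.92238897 198.48768746]
 [  0.           0.           1.        ]] [ 0.44685658 -0.88158215  0.42684939] [-112.30995981   -0.25215924   -4.98403939]
pliers_grip 0.69 [303.7, 222.1] [ 0.495 -0.031  0.013]
pliers_grip 0.62 [271.9, 198.8] [0.412 0.13  0.013]
pliers_jaws 0.83 [303.6, 221.0] [ 0.495 -0.025  0.013]
pliers_jaws 0.63 [272.8, 201.7] [0.415 0.108 0.013]
blue_clip 0.42 [325.7, 259.3] [ 0.53  -0.211  0.013]
```

View pics/top0.png

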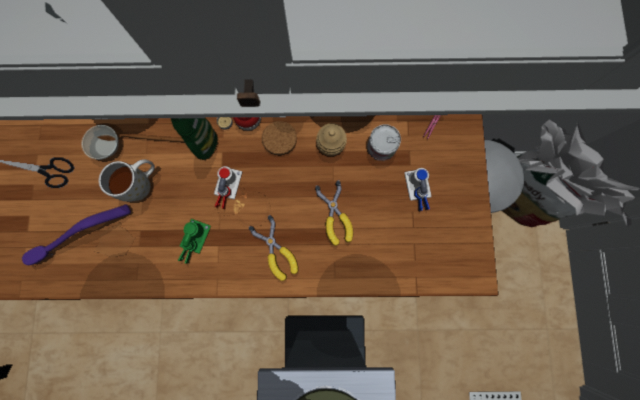

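The top picture shows two yellow-handled pliers, at about (334,217) and (275,250). The first is farther to the robot's right (y≈-0.02), so it is the one meant. The blue fitting is at (420,187), red at (225,185), and the green look-alike at (193,240). I'll confirm with an enlarged crop and measure.

```bash
python3 - <<'E'
from h import *
c=eyes.read_camera('top')
p=c['pixels'][145:260,290:450]; cv2.imwrite('pics/crop1.png',cv2.cvtColor(cv2.resize(p,None,fx=5,fy=5,interpolation=cv2.INTER_CUBIC),cv2.COLOR_RGB2BGR)[:600,:800])
hsv=cv2.cvtColor(c['pixels'],cv2.COLOR_RGB2HSV)
m=cv2.inRange(hsv,(22,150,120),(35,255,255)); m[:, :305]=0; m[:,370:]=0; m[:170]=0;m[260:]=0
n,l,s,ce=cv2.connectedComponentsWithStats(m)
for i in range(1,n):
    if s[i,4]>20: print('yel',s[i],ce[i],pix2w(c,ce[i],.02).round(4))
b=cv2.inRange(hsv,(105,150,60),(130,255,255)); b[:,:395]=0; b[:,450:]=0;b[:150]=0;b[230:]=0
n,l,s,ce=cv2.connectedComponentsWithStats(b)
for i in range(1,n):
    if s[i,4]>5: print('blue',s[i],ce[i],pix2w(c,ce[i],.054).round(4),pix2w(c,ce[i],.022).round(4))
for d in models.cut_out(c,'pliers_grip'):
    ys,xs=np.nonzero(d['pixels']); P=np.array([pix2w(c,(x,y),.02)[:2] for x,y in zip(xs,ys)])
    r=cv2.minAreaRect((P*1000).astype(np.float32)); print(d['p'],d['centre'],r)
E
```

```text
yel [340 213  13  29 193] [346.97927461 226.75129534] [ 0.4828 -0.056   0.02  ]
yel [326 217  13  28 197] [331.04060914 230.75634518] [ 0.4735 -0.0173  0.02  ]
blue [417 170  10  10  77] [421.54545455 174.27272727] [ 0.603  -0.2341  0.054 ] [ 0.6112 -0.2431  0.022 ]
blue [415 190   7  20  41] [418.43902439 199.02439024] [ 0.543  -0.2234  0.054 ] [ 0.549  -0.2319  0.022 ]
blue [424 198   5  11  18] [426.27777778 202.88888889] [ 0.5336 -0.2413  0.054 ] [ 0.5392 -0.2505  0.022 ]
0.81 [274.7, 253.3] ((433.3513488769531, 119.06272888183594), (154.18211364746094, 65.56039428710938), 28.62480926513672)
0.71 [332.1, 221.1] ((517.77197265625, -27.367996215820312), (150.4645538330078, 63.44343185424805), 13.845864295959473)
```

View pics/crop1.png

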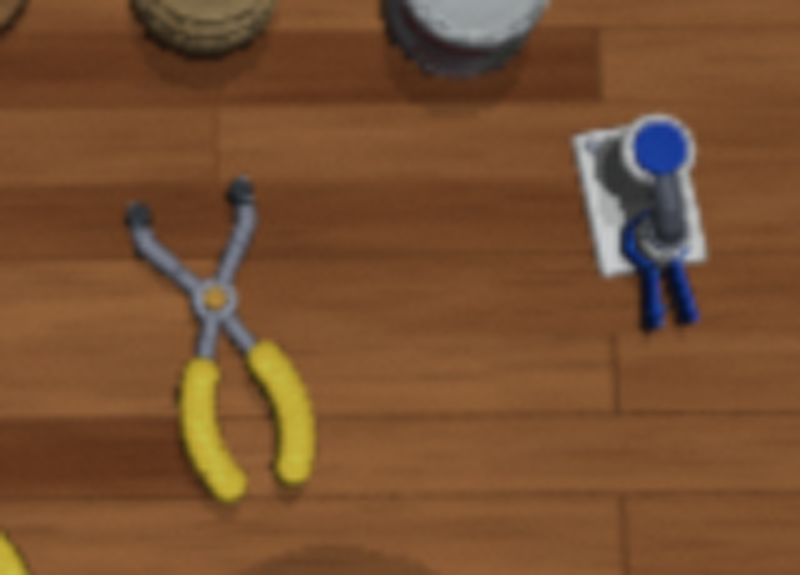

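The crop shows the right-hand pliers, with jaws at about (327,186) and handles at about (339,229). Their axis has a yaw of about 14°. The blue fitting's ears point at the robot, with a yaw of about 12°. Next I go above the pliers.

Request:
{"op": "drive_tool", "data": {
  "angular": [
    [0,0,0],
    [0,0,0],
    [0,0,0],
    [0,0,0],
    [0,0,0],
    [0,0,0],
    [0,0,0],
    [0,0,0],
    [0,0,0],
    [0,0,0],
    [0,0,0],
    [0,0,0],
    [0,0,0],
    [0,0,0],
    [0,0,0],
    [0,0,0],
    [0,0,0],
    [0,0,0],
    [0,0,0],
    [0,0,0]
  ],
  "delta_pos": [
    [-2.33,-2.56,0],
    [-2.33,-2.56,0],
    [-2.33,-2.56,0],
    [-2.33,-2.56,0],
    [-2.33,-2.56,0],
    [-2.33,-2.56,0],
    [-2.33,-2.56,0],
    [-2.33,-2.56,0],
    [-2.33,-2.56,0],
    [-2.33,-2.56,0],
    [-2.33,-2.56,0],
    [-2.33,-2.56,0],
    [-2.33,-2.56,0],
    [-2.33,-2.56,0],
    [-2.33,-2.56,0],
    [-2.33,-2.56,0],
    [-2.33,-2.56,0],
    [-2.33,-2.56,0],
    [-2.33,-2.56,0],
    [-2.33,-2.56,0]
  ],
  "gripper": [8.7,8.7,8.7,8.7,8.7,8.7,8.7,8.7,8.7,8.7,8.7,8.7,8.7,8.7,8.7,8.7,8.7,8.7,8.7,8.7],
  "squeeze": 20
}}

```text
time_s: 2.7
tool_pos: [0.4853, -0.0352, 0.237]
tool_rot: [179.9, 0.0, 159.5]
force: [0.3, -0.5, 0.3]
grip_width: 0.0867
grasp_force: 0.0
```

Request:
{"op": "drive_tool", "data": {
  "angular": [
    [0,0,0.15],
    [0,0,0.15],
    [0,0,0.15],
    [0,0,0.15],
    [0,0,0.15],
    [0,0,0.15],
    [0,0,0.15],
    [0,0,0.15],
    [0,0,0.15],
    [0,0,0.15],
    [0,0,0.15],
    [0,0,0.15],
    [0,0,0.15],
    [0,0,0.15],
    [0,0,0.15],
    [0,0,0.15],
    [0,0,0.14],
    [0,0,0]
  ],
  "delta_pos": [
    [0,0,0],
    [0,0,0],
    [0,0,0],
    [0,0,0],
    [0,0,0],
    [0,0,0],
    [0,0,0],
    [0,0,0],
    [0,0,0],
    [0,0,0],
    [0,0,0],
    [0,0,0],
    [0,0,0],
    [0,0,0],
    [0,0,0],
    [0,0,0],
    [0,0,0],
    [0,0,0]
  ],
  "gripper": [8.7,8.7,8.7,8.7,8.7,8.7,8.7,8.7,8.7,8.7,8.7,8.7,8.7,8.7,8.7,8.7,8.7,8.7]
}}

```text
time_s: 4.5
tool_pos: [0.4849, -0.034, 0.2367]
tool_rot: [-180.0, -0.0, 13.9]
force: [0.1, 0.0, -0.4]
grip_width: 0.0872
grasp_force: 0.0
```

```bash
python3 - <<'E'
from h import *
o=telemetry.get_obs(); print(o['time_s'],o['tool_pos'],o['tool_rot'],o['qpos'],o['grip_width'],o['force'])
c=eyes.read_camera('wrist'); save(c,'w1.png'); print(c['mtx'],c['origin'],c['orientation'])
for t in('pliers_grip','pliers_jaws','blue_fitting','blue_clip'):
    for d in models.cut_out(c,t):
        print(t,d['p'],d['centre'],pix2w(c,d['centre'],.013,True).round(4))
E
```

```text
4.5 [ 0.48486881 -0.03398166  0.23672713] [-1.79992897e+02 -2.62907487e-02  1.39426538e+01] [-29.15500614  -2.87386896  29.31682243 106.61476576   1.43689543
  75.87202233 -76.27651963] 0.0871827620378981 [ 0.14606912  0.04036745 -0.43614959]
[[309.70691629   0.         317.01633617]
 [  0.         309.70691629 202.24789052]
 [  0.           0.           1.        ]] [ 0.55483432 -0.01756154  0.386338  ] [ 1.64271319e+02 -2.13675895e-02 -7.60203104e+01]
pliers_grip 0.77 [191.5, 204.0] [0.4103 0.118  0.013 ]
pliers_grip 0.66 [311.7, 166.8] [ 0.4948 -0.026   0.013 ]
pliers_jaws 0.89 [311.0, 165.6] [ 0.4961 -0.0248  0.013 ]
blue_fitting 0.94 [480.6, 142.5] [ 0.5848 -0.2333  0.013 ]
blue_clip 0.75 [474.1, 173.5] [ 0.5424 -0.2375  0.013 ]
```

View pics/w1.png

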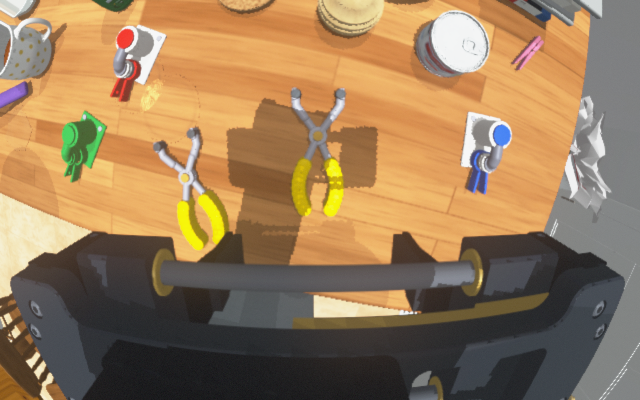

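The wrist picture shows the target pliers with jaw tips at about (296,94) and (341,94), pivot at (318,135) and handles near (303,188) and (335,188). The blue ears are at about (478,180), with the cap at (502,135). Computing poses, with crops to refine them.

```bash
python3 - <<'E'
from h import *
c=eyes.read_camera('wrist'); f=lambda uv,z: pix2w(c,uv,z,True).round(4)[:2]
hsv=cv2.cvtColor(c['pixels'],cv2.COLOR_RGB2HSV)
def comps(lo,hi,box,zs,mn):
    m=cv2.inRange(hsv,lo,hi); k=np.zeros_like(m); x0,y0,x1,y1=box; k[y0:y1,x0:x1]=1; m*=k
    n,l,s,ce=cv2.connectedComponentsWithStats(m)
    for i in range(1,n):
        if s[i,4]>mn: print(s[i],ce[i].round(1),*[f(ce[i],z) for z in zs])
comps((22,150,60),(35,255,255),(270,150,360,225),(.013,.02,.026),40)
print('blue');comps((105,120,60),(130,255,255),(455,110,520,200),(.013,.022,.054),10)
tips=[f((296,94),.02),f((341,94),.02)]; print('tips',tips,'pivot',f((318,135),.02))
p=c['pixels']
a=cv2.resize(p[80:220,280:360],None,fx=4,fy=4,interpolation=cv2.INTER_CUBIC)
b=cv2.resize(p[100:200,450:520],None,fx=6,fy=6,interpolation=cv2.INTER_CUBIC)[:560]
a=np.vstack([a,np.zeros((0,320,3),np.uint8)]); cv2.imwrite('pics/crop2.png',cv2.cvtColor(np.hstack([a[:560],b]),cv2.COLOR_RGB2BGR))
E
```

```text
[291 157  21  59 853] [300.9 186.6] [ 0.4674 -0.0189] [ 0.469  -0.0189] [ 0.4705 -0.0189]
[323 157  21  60 884] [333.3 187.2] [ 0.4765 -0.058 ] [ 0.478  -0.0572] [ 0.4793 -0.0565]
blue
[494 125  16  21 267] [501.5 135.2] [ 0.6054 -0.2627] [ 0.6042 -0.2568] [ 0.5998 -0.2358]
[473 152   8  40 125] [476.4 171.5] [ 0.5464 -0.2397] [ 0.5466 -0.2343] [ 0.5473 -0.2153]
[484 174   4  20  41] [485.1 183. ] [ 0.5352 -0.2593] [ 0.5357 -0.2534] [ 0.5374 -0.2327]
tips [array([0.5756, 0.013 ]), array([ 0.5885, -0.0378])] pivot [ 0.5346 -0.0237]
```

View pics/crop2.png

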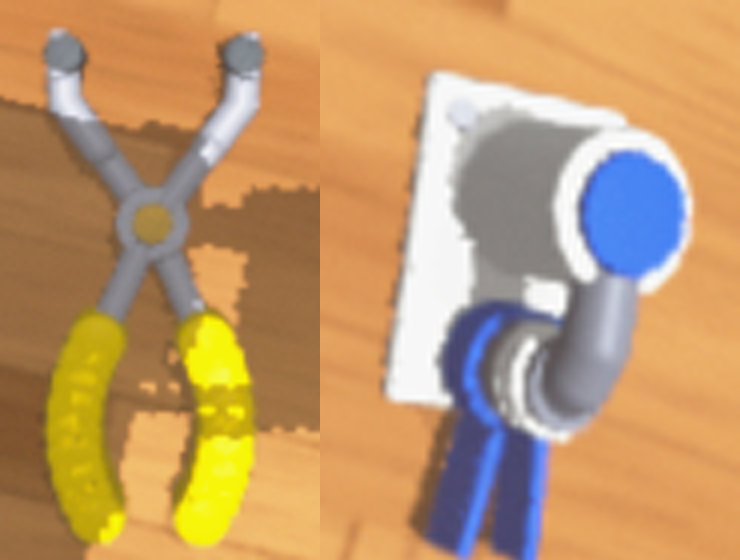

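The crop confirms the pliers (pivot, two grey tips) and the fitting with both blue ears free. The pliers' grip is at about (0.4735,-0.038), yaw 13.4°. I descend and close to 58 mm.

Request:
{"op": "drive_tool", "data": {
  "angular": [
    [0,0,0],
    [0,0,0],
    [0,0,0],
    [0,0,0],
    [0,0,0],
    [0,0,0],
    [0,0,0],
    [0,0,0],
    [0,0,0],
    [0,0,0],
    [0,0,0],
    [0,0,0],
    [0,0,0]
  ],
  "delta_pos": [
    [-1.2,0.1,2],
    [0,0,2],
    [0,0,2],
    [0,0,2],
    [0,0,2],
    [0,0,2],
    [0,0,2],
    [0,0,2],
    [0,0,2],
    [0,0,2],
    [0,0,1],
    [0,0,0.9],
    [0,0,0]
  ],
  "gripper": [8.7,8.7,8.7,8.7,8.7,8.7,8.7,8.7,8.7,8.7,8.7,8.7,8.7]
}}

```text
time_s: 6.1
tool_pos: [0.4729, -0.0378, 0.0169]
tool_rot: [-180.0, 0.1, 14.0]
force: [0.2, -0.7, 0.1]
grip_width: 0.0867
grasp_force: 0.0
```

Request:
{"op": "drive_tool", "data": {
  "angular": [
    [0,0,0],
    [0,0,0],
    [0,0,0],
    [0,0,0],
    [0,0,0],
    [0,0,0],
    [0,0,0],
    [0,0,0],
    [0,0,0],
    [0,0,0]
  ],
  "delta_pos": [
    [0,0,0],
    [0,0,0],
    [0,0,0],
    [0,0,0],
    [0,0,0],
    [0,0,0],
    [0,0,0],
    [0,0,0],
    [0,0,0],
    [0,0,0]
  ],
  "gripper": [7,6.4,6.2,6.0,5.8,5.8,5.8,5.8,5.8,5.8],
  "squeeze": 25
}}

```text
time_s: 7.1
tool_pos: [0.4737, -0.0377, 0.0181]
tool_rot: [-180.0, -0.0, 14.0]
force: [-1.6, 0.1, 6.3]
grip_width: 0.0581
grasp_force: 10.8
```

```bash
python3 - <<'E'
from h import *
o=telemetry.get_obs(); print(o['time_s'],o['tool_pos'],o['tool_rot'],o['grip_width'],o['grasp_force'],o['force'])
c=eyes.read_camera('wrist'); save(c,'w2.png')
c=eyes.read_camera('wrist')
p=c['pixels'];cv2.imwrite('pics/w2c.png',cv2.cvtColor(cv2.resize(p[60:330,100:520],None,fx=1.6,fy=1.6),cv2.COLOR_RGB2BGR))
E
```

```text
7.1 [ 0.4736931  -0.03766192  0.01808214] [-1.79976725e+02 -2.54373822e-02  1.39698473e+01] 0.05810651192001519 10.757985905456735 [-1.6099145   0.12670531  6.33091613]
```

View pics/w2c.png

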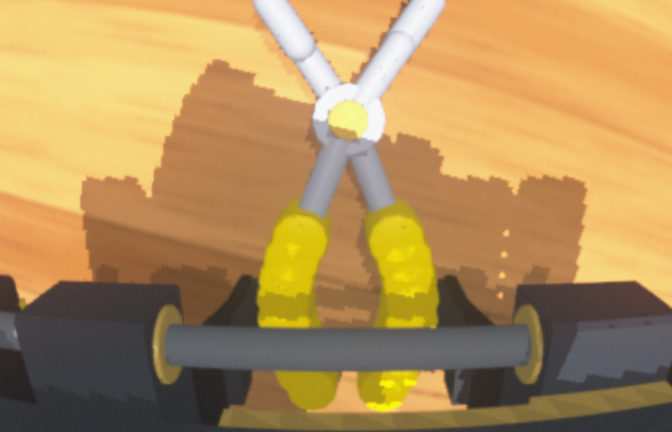

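Pliers held at 58 mm and centred between the pads. Computing the fitting pose from the corners seen so far.

```bash
python3 - <<'E'
from h import *
K=dict(mtx=[[309.707,0,317.016],[0,309.707,202.248],[0,0,1]],origin=[0.55483432,-0.01756154,0.386338],orientation=[164.271319,-0.0213676,-76.0203104])
g=lambda x,y,z:pix2w(K,(450+(x-320)/6,100+y/6),z,True)[:2]
fl,nl,fr=g(435,75,.004),g(388,400,.004),g(625,115,.004)
e=fl-nl; print('wrist plate',fl,nl,fr,'len',np.linalg.norm(e),'yaw',np.degrees(np.arctan2(e[1],e[0])),'w',np.linalg.norm(fr-fl))
t=[g(452,548,.02),g(520,550,.02)]; print('tips',t,np.mean(t,0))
T=dict(mtx=[[367.54,0,319.159],[0,367.54,203.769],[0,0,1]],origin=[0.38380285,0.00432532,0.90697744],orientation=[-170.01397506,0.50979906,-90.4973699])
h=lambda x,y,z:pix2w(T,(290+x/5,145+y/5),z)[:2]
fl2,nl2,nr2=h(575,135,.004),h(605,275,.004),h(706,258,.004)
e2=fl2-nl2; print('top plate',fl2,nl2,nr2,'len',np.linalg.norm(e2),'yaw',np.degrees(np.arctan2(e2[1],e2[0])),'w',np.linalg.norm(nr2-nl2))
t2=[h(652,325,.02),h(690,318,.02)]; print('tips',t2,np.mean(t2,0))
for n,(nl_,fl_) in dict(w=(nl,fl),t=(nl2,fl2)).items():
    for yaw in (9,12,14):
        u=np.array([np.cos(np.radians(yaw)),np.sin(np.radians(yaw))]); v=np.array([-u[1],u[0]])
        print(n,yaw,(nl_+12*u/1e3-27*v/1e3).round(4),(fl_-62*u/1e3-27*v/1e3).round(4))
E
```

```text
wrist plate [ 0.61849407 -0.20905701] [ 0.54543635 -0.21994746] [ 0.62715059 -0.26101298] len 0.07386495858014544 yaw 8.47844245181796 w 0.05267217781649692
tips [array([ 0.51913115, -0.23890964]), array([ 0.52331802, -0.25675002])] [ 0.52122458 -0.24782983]
top plate [ 0.62218081 -0.20671855] [ 0.55006078 -0.21811351] [ 0.55817019 -0.26887467] len 0.07301468657475826 yaw 8.978503284651122 w 0.05140483999873891
tips [array([ 0.52209917, -0.23574241]), array([ 0.52536668, -0.25442236])] [ 0.52373292 -0.24508239]
w 9 [ 0.5615 -0.2447] [ 0.5615 -0.2454]
w 12 [ 0.5628 -0.2439] [ 0.5635 -0.2484]
w 14 [ 0.5636 -0.2432] [ 0.5649 -0.2503]
t 9 [ 0.5661 -0.2429] [ 0.5652 -0.2431]
t 12 [ 0.5674 -0.242 ] [ 0.5671 -0.246 ]
t 14 [ 0.5682 -0.2414] [ 0.5686 -0.2479]
```

Request:
{"op": "drive_tool", "data": {
  "angular": [
    [0,0,0],
    [0,0,0],
    [0,0,0],
    [0,0,0],
    [0,0,0],
    [0,0,0],
    [0,0,0],
    [0,0,0]
  ],
  "delta_pos": [
    [0,0,-0.5],
    [0,0,-0.5],
    [-2.5,0,0],
    [-2.5,0,0],
    [-2,0,0],
    [-2,0,0],
    [-1,0,0],
    [0,0,0]
  ],
  "gripper": [5.8,5.8,5.8,5.8,5.8,5.8,5.8,5.8]
}}

```text
time_s: 8.0
tool_pos: [0.3754, -0.0619, 0.0275]
tool_rot: [-179.9, -0.0, 13.9]
force: [-0.5, 1.1, -1.4]
grip_width: 0.0583
grasp_force: 8.3
```

Request:
{"op": "drive_tool", "data": {
  "angular": [
    [0,0,0],
    [0,0,0],
    [0,0,0],
    [0,0,0],
    [0,0,0],
    [0,0,0],
    [0,0,0],
    [0,0,0],
    [0,0,0],
    [0,0,0],
    [0,0,0.043],
    [0,0,0.043],
    [0,0,0],
    [0,0,0]
  ],
  "delta_pos": [
    [-0.42,2.06,0],
    [-0.42,2.06,0],
    [-0.42,2.06,0],
    [-0.42,2.06,0],
    [-0.42,2.06,0],
    [-0.42,2.06,0],
    [-0.42,2.06,0],
    [-0.42,2.06,0],
    [-0.42,2.06,0],
    [-0.42,2.06,0],
    [0,0,0],
    [0,0,0],
    [0,0,0],
    [0,0,0]
  ],
  "gripper": [5.8,5.8,5.8,5.8,5.8,5.8,5.8,5.8,5.8,5.8,5.8,5.8,5.8,5.8]
}}

```text
time_s: 9.4
tool_pos: [0.3862, -0.2721, 0.0276]
tool_rot: [180.0, -0.0, 9.2]
force: [0.3, 0.4, -1.7]
grip_width: 0.0584
grasp_force: 8.3
```

```bash
python3 - <<'E'
from h import *
o=telemetry.get_obs(); print(o['time_s'],o['tool_pos'],o['tool_rot'],o['grip_width'],o['grasp_force'],o['force'])
c=eyes.read_camera('wrist'); print(c['mtx'],c['origin'],c['orientation'])
save(c,'w3.png')
E
```

```text
9.4 [ 0.3862475  -0.27208327  0.02761097] [ 1.79954378e+02 -1.24659628e-02  9.15245031e+00] 0.05844948090198615 8.273198265815154 [ 0.25202193  0.41421191 -1.69774388]
[[309.70691629   0.         317.01633617]
 [  0.         309.70691629 202.24789052]
 [  0.           0.           1.        ]] [ 0.45744783 -0.26159414  0.17717707] [ 1.64256714e+02 -8.61538470e-02 -8.08136936e+01]
```

View pics/w3.png

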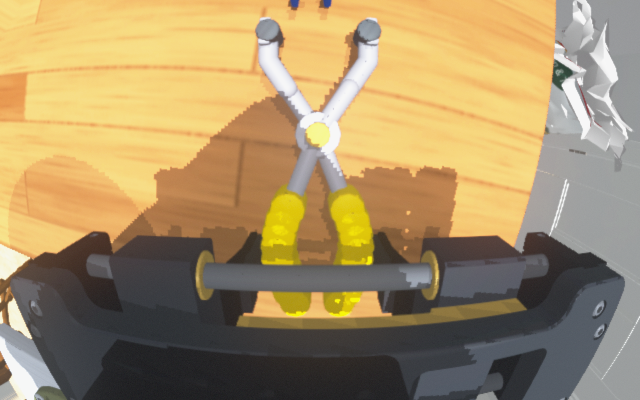

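The tips at (268,31) and (370,31) straddle the blue ears at (295,3) and (327,3), which lie just ahead. Converting to positions.

```bash
python3 - <<'E'
from h import *
c=eyes.read_camera('wrist');f=lambda x,y,z:pix2w(c,(x,y),z,True)[:2].round(4)
a,b=f(268,31,.033),f(370,31,.033);p=f(318,133,.03)
e,g=f(295,5,.02),f(327,5,.02); print('tips',a,b,(a+b)/2,'sep',np.linalg.norm(a-b),'pivot',p,'ears',e,g,(e+g)/2,np.linalg.norm(e-g))
d=(a+b)/2-p;print(np.degrees(np.arctan2(d[1],d[0])))
y=np.radians(9.15);u=np.array([np.cos(y),np.sin(y)]);w=np.array([np.sin(y),-np.cos(y)])
for q in((e+g)/2-(a+b)/2,(e+g)/2-p):print(q@u,q@w)
h=cv2.cvtColor(c['pixels'],cv2.COLOR_RGB2HSV);m=cv2.inRange(h,(105,120,60),(130,255,255));m[:,:270]=0;m[:,360:]=0;m[30:]=0
print(cv2.connectedComponentsWithStats(m)[2:])
E
```

```text
tips [ 0.495  -0.2326] [ 0.5027 -0.2793] [ 0.49885 -0.25595] sep 0.04733053982366987 pivot [ 0.4499 -0.2634] ears [ 0.5145 -0.2412] [ 0.5169 -0.2572] [ 0.5157 -0.2492] 0.016178998732925345
8.65378527006311
0.017708973583637086 -0.003984627286716463
0.06722080166890751 -0.003555815376169896
(array([[     0,      0,    640,    400, 255930],
       [   292,      0,      6,      6,     33],
       [   324,      0,      7,      7,     37]], dtype=int32), array([[319.50212949, 199.55392881],
       [294.57575758,   2.3030303 ],
       [327.        ,   2.35135135]]))
```

Request:
{"op": "drive_tool", "data": {
  "angular": [
    [0,0,0],
    [0,0,0],
    [0,0,0],
    [0,0,0],
    [0,0,0],
    [0,0,0],
    [0,0,0],
    [0,0,0],
    [0,0,0],
    [0,0,0]
  ],
  "delta_pos": [
    [0,-0.35,0.4],
    [0,0,0.5],
    [0,0,0],
    [0.6,0,0],
    [0.6,0,0],
    [0.6,0,0],
    [0.6,0,0],
    [0.6,0,0],
    [0.6,0,0],
    [0,0,0]
  ],
  "gripper": [5.8,5.8,5.8,5.8,5.8,5.8,5.8,5.8,5.8,5.8]
}}

```text
time_s: 10.5
tool_pos: [0.4215, -0.2626, 0.0186]
tool_rot: [180.0, -0.0, 9.1]
force: [-0.9, 0.0, -2.0]
grip_width: 0.0586
grasp_force: 8.3
```

```bash
python3 - <<'E'
from h import *
c=eyes.read_camera('wrist');p=c['pixels'][0:150,217:417];w=cv2.resize(p,None,fx=4,fy=4,interpolation=cv2.INTER_CUBIC)
cv2.imwrite('pics/w4.png',cv2.cvtColor(w,cv2.COLOR_RGB2BGR))
E
```

```text
(no output)
```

View pics/w4.png

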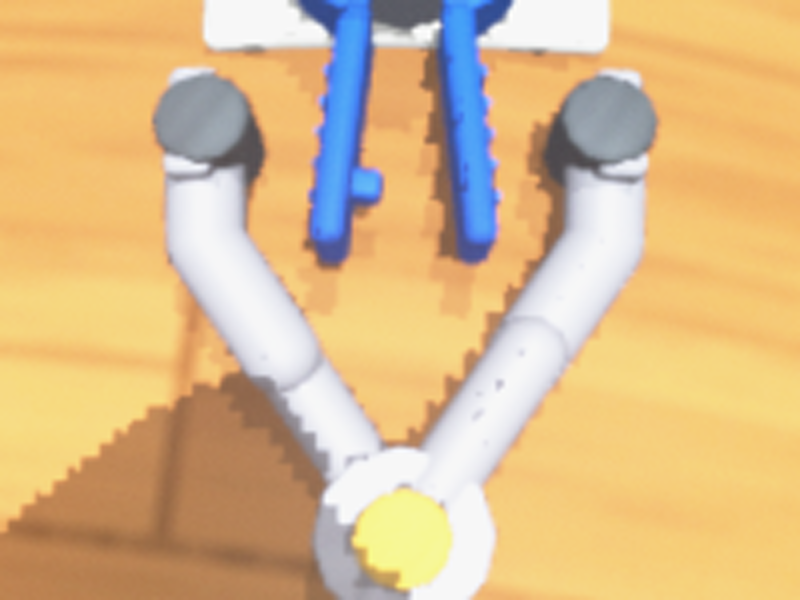

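The jaws sit outside both ears and are centred on them, with the clip still open. Squeezing now.

Request:
{"op": "drive_tool", "data": {
  "angular": [
    [0,0,0],
    [0,0,0],
    [0,0,0],
    [0,0,0],
    [0,0,0],
    [0,0,0],
    [0,0,0],
    [0,0,0],
    [0,0,0],
    [0,0,0],
    [0,0,0],
    [0,0,0],
    [0,0,0],
    [0,0,0]
  ],
  "delta_pos": [
    [-0.2,0,0.1],
    [0,0,0],
    [0,0,0],
    [0,0,0],
    [0,0,0],
    [0,0,0],
    [0,0,0],
    [0,0,0],
    [0,0,0],
    [0,0,0],
    [0,0,0],
    [0,0,0],
    [0,0,0],
    [0,0,0]
  ],
  "gripper": [5.8,5.8,5.4,5.0,4.6,4.2,3.8,3.4,3.0,3.0,3.0,3.0,3.0,3.0],
  "squeeze": 35
}}

```text
time_s: 11.95
tool_pos: [0.4172, -0.2638, 0.0178]
tool_rot: [-180.0, 0.1, 9.0]
force: [-3.7, -0.3, 6.8]
grip_width: 0.0303
grasp_force: 13.6
```

```bash
python3 - <<'E'
from h import *
c=eyes.read_camera('wrist');p=c['pixels'][0:150,217:417];w=cv2.resize(p,None,fx=4,fy=4,interpolation=cv2.INTER_CUBIC)
cv2.imwrite('pics/w5.png',cv2.cvtColor(w,cv2.COLOR_RGB2BGR))
E
```

```text
(no output)
```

View pics/w5.png

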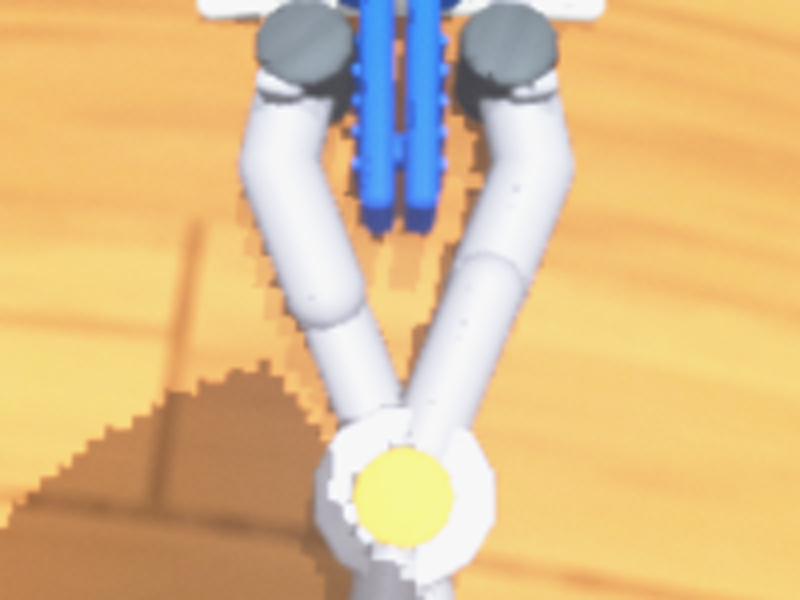

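The ears are now together (about 80 px wide against 170 before) and latched, so the clip is shut. Releasing slowly, then going up.

Request:
{"op": "drive_tool", "data": {
  "angular": [
    [0,0,0],
    [0,0,0],
    [0,0,0],
    [0,0,0],
    [0,0,0],
    [0,0,0],
    [0,0,0],
    [0,0,0],
    [0,0,0],
    [0,0,0],
    [0,0,0],
    [0,0,0]
  ],
  "delta_pos": [
    [0,0,0],
    [0,0,0],
    [0,0,0],
    [0,0,0],
    [0,0,0],
    [0,0,0],
    [0,0,0],
    [0,0,0],
    [0,0,0],
    [0,0,0],
    [0,0,0],
    [0,0,0]
  ],
  "gripper": [3.5,4,4.5,5,5.5,6,6.5,7,8,8.7,8.7,8.7]
}}

```text
time_s: 13.2
tool_pos: [0.418, -0.263, 0.0173]
tool_rot: [-180.0, 0.0, 9.0]
force: [-1.0, -1.2, 0.0]
grip_width: 0.0859
grasp_force: 0.0
```

Request:
{"op": "drive_tool", "data": {
  "angular": [
    [0,0,0],
    [0,0,0],
    [0,0,0],
    [0,0,0],
    [0,0,0],
    [0,0,0],
    [0,0,0],
    [0,0,0],
    [0,0,0],
    [0,0,0],
    [0,0,0]
  ],
  "delta_pos": [
    [0,0,-0.5],
    [0,0,-1],
    [0,0,-2],
    [0,0,-2],
    [0,0,-3],
    [0,0,-3],
    [0,0,-3],
    [0,0,-3],
    [0,0,0],
    [0,0,0],
    [0,0,0]
  ],
  "gripper": [8.7,8.7,8.7,8.7,8.7,8.7,8.7,8.7,8.7,8.7,8.7]
}}

```text
time_s: 14.3
tool_pos: [0.4178, -0.2629, 0.1919]
tool_rot: [-180.0, 0.1, 9.0]
force: [-1.1, -0.5, -0.6]
grip_width: 0.0868
grasp_force: 0.0
```

```bash
python3 - <<'E'
from h import *
c=eyes.read_camera('wrist');p=c['pixels'][0:300,117:517];w=cv2.resize(p,None,fx=2,fy=2,interpolation=cv2.INTER_CUBIC)
cv2.imwrite('pics/w6.png',cv2.cvtColor(w,cv2.COLOR_RGB2BGR))
E
```

```text
(no output)
```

View pics/w6.png

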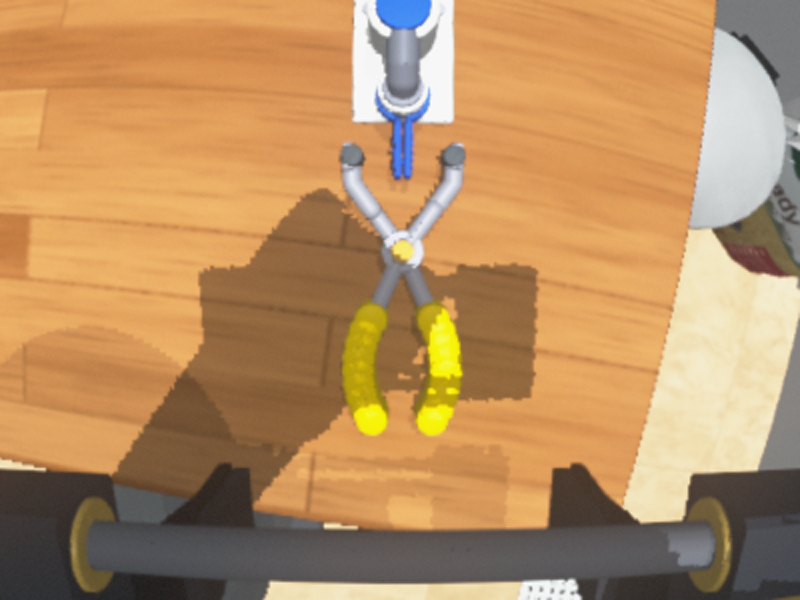

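The blue ears, at about (402,150) in this crop, have stayed shut. The pliers lie flat and released on the worktop, and the gripper is clear.

```bash
python3 -c "
from cell import env
print(env.sign_off())"
```

```text
the job is handed in; nothing more can be done
None
```

The blue clip is snapped shut, the pliers lie flat and released on the worktop, the red clip was not touched, and the job was handed in at about 14 s; no verdict came back.

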